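# Close up the label printer after reloading it

### The job

The tube-label printer on the bench has just been reloaded and stands open. With the fingertips, push its raised black print-head bridge fully down onto the roller, then push the top cover over and fully shut without letting it slam. Pick nothing up, and leave the things around the printer where they stand.

Things in the scene. Friction and masses are not known exactly. Their poses are not given: they have to be found in the camera images.
- printer: Desktop label printer: dark grey tub 200 mm deep (x), 150 mm wide (y), walls 100 mm high and 8 mm thick, open at the top, heavy: it does not shift. Origin: centre of its underside, on the bench. -x is the front, where labels come out; +x the rear, where the cover is hinged; z up. A white label roll lies inside at the rear, its top 83 mm above the bench.
- print_head (a joint): Print-head bridge: black plate 85 mm long, 96 mm wide, 8 mm thick, hinged across the middle of the printer (axis along the printer's y). 0 = folded down level, fully home; 1.55 = upper stop, upright. Starts standing up; folds towards the printer's front (-x) and down. Stiff hinge: stays where it is left; under 4 N at its free edge moves it.
- print_head_hinge (a point): Middle of the bridge's hinge axis, in the plate's mid-plane: 14 mm behind (+x of) the printer's centre, 86 mm above the bench. Turns with the bridge: -x points along the plate to its free edge, z is normal to the upper face (blue pad; the rear face while upright), y along the hinge.
- print_head_edge (a point): Middle of the bridge's free edge on its upper face: 85 mm from the hinge along the plate, 4 mm above mid-plane, by the blue press pad. Axes as the hinge point. Bridge home: 90 mm above the bench. That face is clear from 52 to 85 mm from the hinge; at 9 to 52 mm two black ribbon spools, 96 mm wide over their cheeks, stand up to 31 mm above the mid-plane.
- cover (a joint): Cream top cover with a dark window: shallow shell 184 mm long, 150 mm wide, 45 mm deep, 4 mm walls, hinged along the tub's rear top (axis along the printer's y). 0 = fully shut; 1.80 = stop, leaning back. Starts about upright, hollow side to the front; swings forward (-x) and down. Stiff hinge: stays where left; under 4 N at its free edge moves it. Must not come down on a raised bridge.
- cover_hinge (a point): Middle of the cover's hinge axis: 86 mm behind (+x of) the printer's centre, 100 mm above the bench. Turns with the cover: -x points along the cover to its free edge, z is normal to the outer top face, y along the hinge.
- cover_edge (a point): Middle of the cover's free edge on its outer top face: 184 mm along the cover from the hinge and 45 mm out along its z. Axes as the hinge point. Cover shut: 145 mm above the bench. A grey lip 60 mm wide juts 8 mm beyond the free edge, 39 mm below the outer face.
- spare_roll: Loose white label roll standing on its flat side left of the printer, 72 mm across, 50 mm high. Origin under its centre. Leave it.
- ribbon_roll: Loose black ribbon roll standing on end at the printer's right rear, 34 mm across, 66 mm high. Origin under its centre. Leave it.
- marker: Loose white and black marker pen lying left of the printer, 124 mm long, 14 mm thick. Origin under its middle. Leave it.
- pcr_rack: Loose pink tube rack with a strip of small tubes, right of the printer, 122 x 82 mm, 37 mm high. Origin under its centre. Leave it.
- jar: Loose white jar with an orange lid, at the left, 84 mm across, 110 mm high. Origin under its centre. Leave it.
- bottle: Loose white reagent jar with a magenta cap, at the left, 60 mm across, 130 mm high. Origin under its centre. Leave it.
- tip_box: Loose purple pipette-tip box with a clear lid, at the right, behind, 122 x 82 mm, 83 mm high. Origin under its centre. Leave it.
- tube_stand: Loose yellow stand with four blue-capped tubes, at the right, 76 mm square, 119 mm high. Origin under its centre. Leave it.

How it is judged:
By the outcome, as a careful person would: the job done as asked, in the order asked, and still so for the second after the job is handed in, with the robot touching nothing.
It also fails if it takes over 51 s, if anything falls off the work surface, if the arm or the gripper's body presses on something with over 40 N, if the wrist force passes 120 N, or if a joint passes its speed limit or range.

### The arm

A 6-joint arm with a two-finger parallel gripper is mounted at the origin on the work surface. World frame = base frame: x ahead of the robot, y to its left, z up, the work surface at z = 0. Lengths are in m, angles in rad, forces in N, time in s.
With the tool pointing down it reaches from about 0.3 to 0.875 m from the base axis. Payload 6.4 kg.
Tool frame: the origin (TCP) lies between the finger pads; the fingertips stand 19 mm ahead of it and the grasp point (between the pads) is the TCP (ctrl.tips_ahead is the z of the fingertips in the tool frame, in m); z points along the fingers, y is the line along which they close (so a half turn about z gives the same grasp; the last joint's range is limited). The gripper opens to 85 mm and grips with 20 to 120 N. Pads are 22 mm wide; open, the fingers measure 114 mm over their backs; the gripper's body (76 mm by 85 mm) begins 54 mm behind the grasp point. The pads swing forward as they close: fully open they stand 13 mm farther back than shut.
Start: joints at [-1.317, 0.181, 1.607, -0, 1.354, -0.206], TCP at [0.255, -0.515, 0.25] pointing down, gripper open.
Joint ranges: [-2.99, 2.99], [-0.89, 2.07], [0.3, 2.58], [-1.14, 4.28], [0, 2.63], [-3.12, 3.12]. Speed limits (rad/s): [2.57, 2.57, 3.01, 3.14, 3.14, 3.14].

### API

Orientations are given as a unit quaternion [w, x, y, z].
In Python, from bench import readout, vision, ctrl gives the robot as it stands.
- The arm moves only by the tool play_rows, never from a script. Its arguments are lists of equal length, an entry for each row: "xyz": the shift along the tool's x, y, z in mm, a list of three; "rot": the turn, a rotation vector about the tool's x, y, z in rad, a list of three; "grip": the opening, from 0 (shut) to 1 (fully open). In form: {"xyz": [[x, y, z], ...], "rot": [[rx, ry, rz], ...], "grip": [grip, ...]}. A call has exactly 10 rows; each row is the pose to reach, as a shift and turn from the pose commanded when the call began, along the tool's axes at that moment; what a row does not reach only later rows make up. A row lasts 1/8 s, in which the tool goes at most 62.5 mm and 10.7 degrees, less where a joint would pass 70% of its speed; a pose out of reach is approached as far as the arm can. A call with a gripper value outside its range is refused whole. The fingers move at their own pace and stop on an object; the grip force is fixed at half the most. Time passes only in rows, so rows that repeat a pose let the fingers close, or fill a call up. It gives the time, the measured TCP pose, the force, the opening and the grip force at its end, in the units of the state.
- readout.get_obs(): the state, without advancing time (a new reading comes with each control period).
- vision.camera(name): name is "scene" or "top" or "wrist"; returns a dict with "color" (480x640x3 uint8, red, green, blue), "depth" (480x640 float32, m along the optical axis (not along the pixel's ray), 0 where there is no reading), "camera_matrix" (3x3 intrinsics, pixels), "extrinsics" (4x4, takes a point from camera to world coordinates); the wrist camera has in their place "hand_eye" (4x4, takes a point from camera to tool coordinates, whose origin is the TCP and whose axes are the flange's). Camera axes: x right, y down, z forward; pixel columns grow to the right and rows downward; lengths in m; the calibration is good to about 2 mm. A picture is of the moment at which its call begins: read the wrist's pose just before it.
- ctrl.hand_in(): hands the job in; it is judged then, once.
The state is a dict: "time_s": time; "q": joint angles; "dq": joint speeds; "joint_efforts": joint torques, N m; "eef_pos": TCP position; "eef_rot": TCP orientation; "wrist_force": force on the tool from outside, world axes, zero at the start; "torque": the same for the moment, N m; "opening": opening from 0.0 (shut) to 1.0 (fully open); "grasp_force": force on a finger pad.
Only numpy, scipy, OpenCV 4.12 (cv2) and the standard library are available. Lean on these libraries where they do the work, as an engineer would, in place of code of your own. Each camera call takes 0.05 s, during which the arm holds its last target. There are 200 camera calls.

## Working session

There is one attempt and no reset: what is moved stays moved. The work goes in short steps, Python scripts to look and compute and a tool call to move; the robot and the scene stay as the last step left them, time stands still between calls to the robot, and variables do not carry over. Pictures are saved under pics/ and viewed, at most 10 in all, crops included, and the job is handed in when it is done.

Besides the shell and the picture viewer there is one more tool, called after "Call:" as name(argument=value, ...), one argument or row to a line, values as JSON. play_rows: Moves the arm, as the interface text tells. Its arguments: {"type":"object","properties":{"xyz":{"type":"array","items":{"type":"array","items":{"type":"number"}}},"rot":{"type":"array","items":{"type":"array","items":{"type":"number"}}},"grip":{"type":"array","items":{"type":"number"}}},"required":["xyz","rot","grip"]}

```bash
mkdir -p pics; ls; python3 - <<'E'
from bench import readout, vision, ctrl
import cv2,numpy as np
o=readout.get_obs();print(o['eef_pos'],o['eef_rot'],o['time_s'],ctrl.tips_ahead)
for n in("scene","top"):
    c=vision.camera(n);cv2.imwrite(f"pics/{n}0.png",c["color"][...,::-1]);np.savez(f"{n}0.npz",**c)
    print(n,c["camera_matrix"].tolist(),c["extrinsics"].round(3).tolist())
E
```

```text
pics
[ 0.25503559 -0.51474412  0.24937143] [-8.87158725e-04  9.73686513e-01  2.27889857e-01 -3.75240261e-05] 0.0 0.019
scene [[516.794822900615, 0.0, 319.56602179717623], [0.0, 516.794822900615, 232.55238288145836], [0.0, 0.0, 1.0]] [[0.594, 0.457, -0.662, 1.468], [0.804, -0.326, 0.497, -0.647], [0.011, -0.828, -0.561, 0.909], [0.0, 0.0, 0.0, 1.0]]
top [[442.4212474078751, 0.0, 311.9917257413126], [0.0, 442.4212474078751, 243.87793407851586], [0.0, 0.0, 1.0]] [[0.005, -0.987, 0.162, 0.363], [-1.0, -0.003, 0.012, 0.035], [-0.011, -0.162, -0.987, 1.183], [0.0, 0.0, 0.0, 1.0]]
```

View pics/scene0.png

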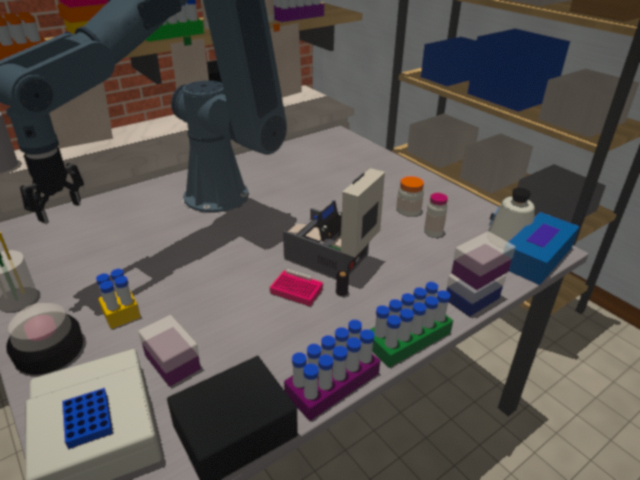

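View pics/top0.png

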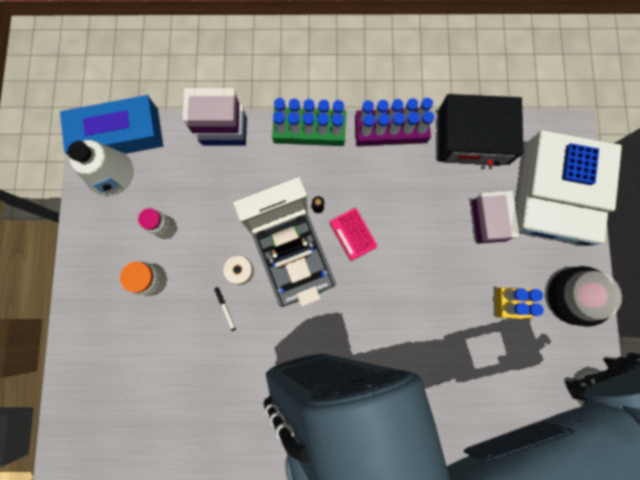

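The scene shows the printer at about (335,235), cover upright and bridge raised. In the top view the tub corners are near (255,240)–(333,285), rear up-left, front facing the robot.

```bash
cat > h.py <<'E'
import numpy as np
def cloud(c):
    K=c["camera_matrix"];d=c["depth"];v,u=np.mgrid[:480,:640]
    P=np.stack([(u-K[0,2])/K[0,0]*d,(v-K[1,2])/K[1,1]*d,d],-1)
    T=c["extrinsics"];return P@T[:3,:3].T+T[:3,3]
E
python3 - <<'E'
import numpy as np,cv2
from h import cloud
c=dict(np.load("top0.npz"));P=cloud(c)
img=c["color"][165:315,215:385,::-1]
cv2.imwrite("pics/crop0.png",cv2.resize(img,None,fx=4,fy=4,interpolation=cv2.INTER_CUBIC))
w=np.zeros((480,640),bool);w[170:315,225:345]=1
m=w&(c["depth"]>0)&(P[...,2]>.09)&(P[...,2]<.108)
pts=P[m];print(len(pts))
r=cv2.minAreaRect(pts[:,:2].astype(np.float32)*1000);print(r,cv2.boxPoints(r))
m2=w&(P[...,2]>.2);q=P[m2];print(len(q),q[:,2].max());r=cv2.minAreaRect(q[:,:2].astype(np.float32)*1000);print(r,cv2.boxPoints(r))
for n,(a,b) in dict(ribbon=((190,215),(308,328)),rack=((205,265),(328,380)),sroll=((252,288),(220,255)),all=((165,340),(205,385))).items():
    s=P[a[0]:a[1],b[0]:b[1]].reshape(-1,3);s=s[(s[:,2]>.02)];print(n,s.min(0),s.max(0))
E
```

```text
1505
((521.619873046875, 102.52503967285156), (227.86648559570312, 150.31558227539062), 21.720579147338867) [[387.9615   130.18214 ]
 [443.5904    -9.460987]
 [655.27826   74.867935]
 [599.64935  214.51106 ]]
1593 1.1828610868346732
((495.01641845703125, 92.36532592773438), (287.7591247558594, 150.01931762695312), 21.573759078979492) [[333.63538  109.21585 ]
 [388.79727  -30.293861]
 [656.39746   75.5148  ]
 [601.2356   215.0245  ]]
ribbon [0.36292438 0.02028712 0.02072809] [0.67464413 0.05252465 1.18286109]
rack [ 0.36292438 -0.12031145  0.02003717] [0.65417067 0.03514129 1.18286109]
sroll [0.36292438 0.03514129 0.02014396] [0.51664397 0.27850428 1.18286109]
all [ 0.36292438 -0.12031145  0.02003717] [0.67464413 0.27850428 1.18286109]
```

View pics/crop0.png

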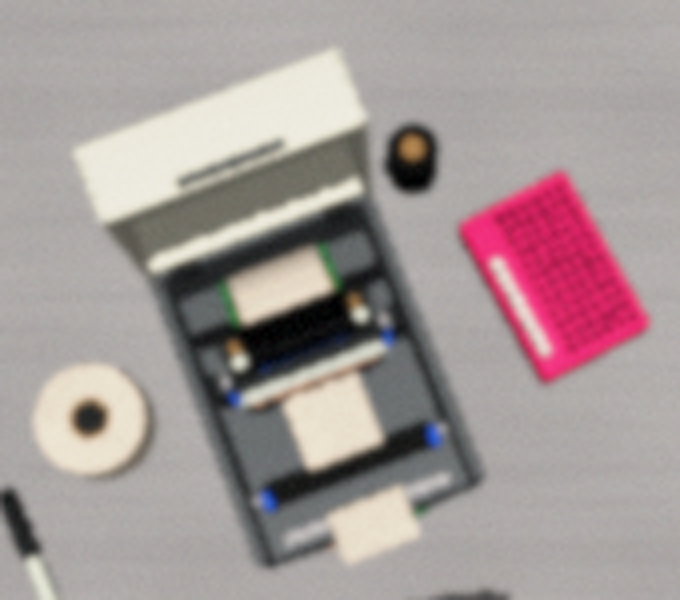

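The crop shows tub front corners at about (268,562) and (480,480), the upright cover top at (75–365, 50–220), the bridge's edge as a white strip at (240–390, 340–400), plus ribbon roll and rack to the right.

```bash
python3 - <<'E'
import numpy as np
from h import cloud
th=np.radians(21.65);R=np.array([[np.cos(th),np.sin(th)],[-np.sin(th),np.cos(th)]])
for n,win in(("top",(170,315,225,345)),("scene",(160,290,270,400))):
    c=dict(np.load(n+"0.npz"));P=cloud(c);ok=c["depth"]>0.1;a,b,d,e=win
    s=P[a:b,d:e][ok[a:b,d:e]];s=np.c_[(s[:,:2]@R.T)*1000,s[:,2]*1000]
    print(n)
    rim=s[(abs(s[:,2]-99)<6)]
    q=lambda x:np.percentile(x,[0,1,5,50,95,99,100]).round(1)
    print("rim x",q(rim[:,0]),"y",q(rim[:,1]))
    yc=(rim[:,1].min()+rim[:,1].max())/2
    side=rim[abs(rim[:,1]-yc)>66];print("side x",q(side[:,0]))
    cov=s[s[:,2]>200];print("cover x",q(cov[:,0]),"y",q(cov[:,1]),"z",q(cov[:,2]))
    for z in range(110,310,12):
        k=s[(abs(s[:,2]-z)<6)];
        if len(k):print(z,len(k),k[:,0].min().round(),k[:,0].max().round(),k[:,1].min().round(),k[:,1].max().round())
E
```

```text
top
rim x [408.6 412.7 430.8 600.6 632.1 635.6 636.6] y [-172.4 -171.7 -170.   -97.3  -24.3  -22.6  -22. ]
side x [408.6 410.3 417.9 510.3 610.8 631.6 634.5]
cover x [592.4 593.3 594.4 613.9 634.5 636.5 638. ] y [-172.  -170.4 -166.6  -96.3  -26.8  -23.4  -21.9] z [200.1 214.5 279.9 283.4 287.1 292.6 295.8]
110 416 460.0 637.0 -171.0 -25.0
122 183 519.0 637.0 -171.0 -23.0
134 293 515.0 631.0 -172.0 -23.0
146 58 493.0 626.0 -169.0 -22.0
158 172 493.0 624.0 -169.0 -24.0
170 168 497.0 625.0 -169.0 -24.0
182 13 595.0 618.0 -170.0 -23.0
194 8 594.0 615.0 -170.0 -23.0
206 14 593.0 614.0 -170.0 -23.0
218 9 594.0 607.0 -170.0 -22.0
230 8 594.0 605.0 -170.0 -24.0
242 8 593.0 599.0 -171.0 -24.0
254 9 593.0 598.0 -171.0 -23.0
266 5 593.0 596.0 -172.0 -23.0
278 902 593.0 638.0 -172.0 -22.0
290 558 592.0 637.0 -171.0 -23.0
scene
rim x [410.7 411.9 418.2 519.1 638.7 640.6 640.9] y [-179.2 -177.4 -176.3 -171.5  -30.   -26.9  -25.9]
side x [410.7 411.6 417.3 505.5 607.9 637.  640.5]
cover x [593.6 596.  599.4 632.9 639.6 640.7 642.9] y [-178.9 -176.4 -174.7 -128.7  -36.   -27.   -22.8] z [200.  201.3 206.4 261.6 286.4 291.3 294.6]
110 217 453.0 642.0 -179.0 -21.0
122 263 514.0 642.0 -177.0 -24.0
134 363 509.0 643.0 -178.0 -27.0
146 252 498.0 642.0 -177.0 -27.0
158 244 494.0 642.0 -177.0 -26.0
170 234 500.0 642.0 -177.0 -24.0
182 157 593.0 642.0 -176.0 -28.0
194 159 596.0 642.0 -178.0 -21.0
206 159 598.0 643.0 -176.0 -25.0
218 162 597.0 642.0 -178.0 -25.0
230 169 596.0 641.0 -178.0 -23.0
242 159 596.0 641.0 -178.0 -26.0
254 172 596.0 640.0 -177.0 -29.0
266 168 596.0 640.0 -179.0 -24.0
278 294 594.0 640.0 -177.0 -23.0
290 392 594.0 639.0 -178.0 -28.0
```

Call:
play_rows(
  xyz=[
    [20, -17, 0],
    [65, -55, 0],
    [115, -97, 0],
    [165, -139, 0],
    [215, -181, 0],
    [265, -223, 0],
    [315, -265, 0],
    [365, -307, 0],
    [415, -349, 0],
    [460, -387, 0],
  ],
  rot=[
    [0, 0, 0.01],
    [0, 0, 0.02],
    [0, 0, 0.03],
    [0, 0, 0.04],
    [0, 0, 0.05],
    [0, 0, 0.06],
    [0, 0, 0.07],
    [0, 0, 0.083],
    [0, 0, 0.083],
    [0, 0, 0.083],
  ],
  grip=[0, 0, 0, 0, 0, 0, 0, 0, 0, 0],
)

```text
time_s: 1.35
eef_pos: [0.4897, 0.0231, 0.2502]
eef_rot: [0.0, 0.982, 0.187, 0.0]
wrist_force: [1.1, -1.4, -0.1]
opening: -0.004
grasp_force: 0.0
```

```bash
cat > st.py <<'E'
from bench import readout
import numpy as np
from scipy.spatial.transform import Rotation as Ro
def st():
    o=readout.get_obs();th=np.radians(21.65);c,s=np.cos(th),np.sin(th)
    p=np.array(o['eef_pos'])*1000;q=o['eef_rot'];M=Ro.from_quat([q[1],q[2],q[3],q[0]]).as_matrix()
    Pw=np.array([[c,s,0],[-s,c,0],[0,0,1]])
    print('t',round(o['time_s'],2),'TCP printer-yaw frame',(Pw@p).round(1),'F',(Pw@np.array(o['wrist_force'])).round(1),'open',round(o['opening'],2))
    print('tool axes in frame',(Pw@M).round(3).tolist());return Pw@p,Pw@M
if __name__=="__main__":
    p,M=st();print('to approach (526,-98,250):',(M.T@(np.array([526,-98,250])-p)).round(1))
    D=M.T@np.diag([1.,-1,-1]);print('rot',Ro.from_matrix(D).as_rotvec().round(3))
E
python3 st.py
```

```text
t 1.35 TCP printer-yaw frame [ 463.6 -159.2  250.2] F [ 0.5 -1.7 -0.1] open -0.0
tool axes in frame [[1.0, -0.001, 0.0], [-0.001, -1.0, -0.0], [0.0, 0.0, -1.0]]
to approach (526,-98,250): [ 62.3 -61.3   0.2]
rot [ 0.    -0.    -0.001]
```

Call:
play_rows(
  xyz=[
    [15, -15, 0],
    [38, -38, 0],
    [56, -56, 0],
    [62, -61, 0],
    [62, -61, 10],
    [62, -61, 25],
    [62, -61, 42],
    [62, -61, 58],
    [62, -61, 68],
    [62, -61, 71],
  ],
  rot=[
    [0, 0, 0],
    [0, 0, 0],
    [0, 0, 0],
    [0, 0, 0],
    [0, 0, 0],
    [0, 0, 0],
    [0, 0, 0],
    [0, 0, 0],
    [0, 0, 0],
    [0, 0, 0],
  ],
  grip=[0, 0, 0, 0, 0, 0, 0, 0, 0, 0],
)

```text
time_s: 2.6
eef_pos: [0.5241, 0.1004, 0.1783]
eef_rot: [-0.0, 0.982, 0.187, -0.001]
wrist_force: [0.2, -0.1, 0.5]
opening: 0.002
grasp_force: 0.0
```

```bash
python3 st.py; python3 - <<'E'
from bench import vision
import cv2,numpy as np
a=vision.camera("scene")["color"][150:300,260:410,::-1];b=vision.camera("wrist")["color"][...,::-1]
cv2.imwrite("pics/s1.png",np.hstack([cv2.resize(a,(400,400)),cv2.resize(b,(400,400))]))
E
```

```text
t 2.6 TCP printer-yaw frame [ 524.2 -100.   178.3] F [ 0.2 -0.2  0.5] open 0.0
tool axes in frame [[1.0, -0.001, -0.001], [-0.001, -1.0, 0.001], [-0.001, -0.001, -1.0]]
to approach (526,-98,250): [  1.7  -2.1 -71.7]
rot [-0.001  0.001 -0.001]
```

View pics/s1.png

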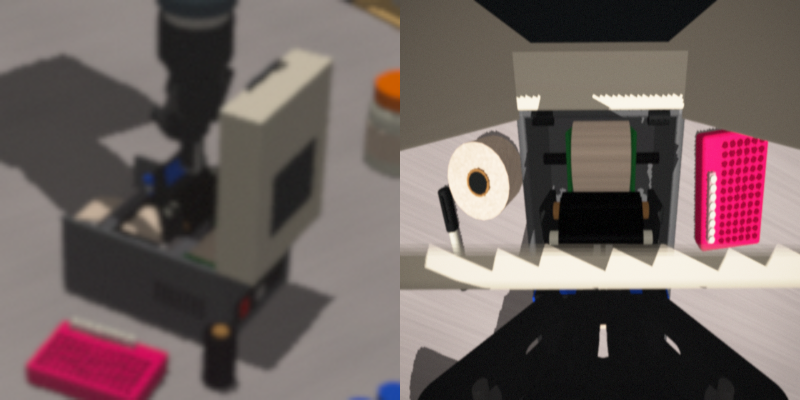

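The left half shows the fingertips between the bridge and the upright cover; the right half (wrist) shows the roll, tub and a bright band at rows 245–290 that I can't place, so I check its depth.

```bash
python3 - <<'E'
from bench import vision
from st import st
import numpy as np
p,M=st();c=vision.camera("wrist");K=c["camera_matrix"];T=c["hand_eye"];d=c["depth"]
print("cam in frame",(M@(T[:3,3]*1000)+p).round(),"axis",(M@T[:3,2]).round(2))
for u,v in [(20,318),(100,318),(320,318),(560,318),(620,318),(320,300),(320,335),(224,355),(420,355),(320,345),(320,400),(320,450),(120,450),(320,260),(320,200),(30,100),(300,90),(320,20)]:
    z=d[v,u];x=np.array([(u-K[0,2])/K[0,0]*z,(v-K[1,2])/K[1,1]*z,z]);x=T[:3,:3]@x+T[:3,3];print(u,v,round(float(z),3),(M@(x*1000)+p).round())
E
```

```text
t 2.7 TCP printer-yaw frame [ 524.6 -100.1  179.1] F [-0.6  1.1  0. ] open 0.0
tool axes in frame [[1.0, -0.001, -0.0], [-0.001, -1.0, 0.0], [-0.0, -0.0, -1.0]]
cam in frame [ 606. -100.  303.] axis [-0.32  0.   -0.95]
20 318 0.0 [ 606. -100.  303.]
100 318 0.0 [ 606. -100.  303.]
320 318 0.0 [ 606. -100.  303.]
560 318 0.0 [ 606. -100.  303.]
620 318 0.0 [ 606. -100.  303.]
320 300 0.0 [ 606. -100.  303.]
320 335 0.0 [ 606. -100.  303.]
224 355 0.16 [506. -54. 168.]
420 355 0.111 [ 537. -130.  209.]
320 345 0.123 [533. -98. 198.]
320 400 0.376 [325. -95.   1.]
320 450 0.081 [535. -99. 242.]
120 450 0.08 [536. -54. 243.]
320 260 0.0 [ 606. -100.  303.]
320 200 0.223 [559. -97.  83.]
30 100 0.088 [612. -27. 209.]
300 90 0.184 [622. -87. 104.]
320 20 0.097 [633. -99. 191.]
```

The band is only the cover's near edge, right beside the wrist camera. The bridge stands at about 1.3 rad. Pushing it down now.

Call:
play_rows(
  xyz=[
    [-4, 0, -2],
    [-11, 0, -2],
    [-19, 0, 0],
    [-25, 0, 3],
    [-30, 0, 6],
    [-38, 0, 11],
    [-45, 0, 17],
    [-52, 0, 24],
    [-58, 0, 32],
    [-62, 0, 41],
  ],
  rot=[
    [0, 0, 0],
    [0, 0, 0],
    [0, 0, 0],
    [0, 0, 0],
    [0, 0, 0],
    [0, 0, 0],
    [0, 0, 0],
    [0, 0, 0],
    [0, 0, 0],
    [0, 0, 0],
  ],
  grip=[0, 0, 0, 0, 0, 0, 0, 0, 0, 0],
)

```text
time_s: 4.0
eef_pos: [0.4662, 0.0776, 0.1375]
eef_rot: [-0.0, 0.982, 0.187, -0.0]
wrist_force: [-0.1, -1.1, 2.4]
opening: -0.001
grasp_force: 0.9
```

```bash
python3 st.py
```

```text
t 4.0 TCP printer-yaw frame [461.9 -99.9 137.5] F [-0.5 -1.   2.4] open -0.0
tool axes in frame [[1.0, -0.001, -0.001], [-0.001, -1.0, 0.0], [-0.001, -0.0, -1.0]]
to approach (526,-98,250): [  64.    -2.  -112.5]
rot [-0.     0.001 -0.001]
```

Call:
play_rows(
  xyz=[
    [-2, 0, 5],
    [-4, 0, 10],
    [-5, 0, 15],
    [-6, 0, 20],
    [-7, 0, 24],
    [-7, 0, 27],
    [-7, 0, 29],
    [-7, 0, 30],
    [-7, 0, 31],
    [-7, 0, 31],
  ],
  rot=[
    [0, 0, 0],
    [0, 0, 0],
    [0, 0, 0],
    [0, 0, 0],
    [0, 0, 0],
    [0, 0, 0],
    [0, 0, 0],
    [0, 0, 0],
    [0, 0, 0],
    [0, 0, 0],
  ],
  grip=[0, 0, 0, 0, 0, 0, 0, 0, 0, 0],
)

```text
time_s: 5.25
eef_pos: [0.4602, 0.0751, 0.1088]
eef_rot: [0.0, 0.982, 0.187, -0.0]
wrist_force: [-8.7, -0.4, 19.1]
opening: 0.001
grasp_force: 9.4
```

```bash
python3 st.py
```

```text
t 5.25 TCP printer-yaw frame [ 455.5 -100.   108.8] F [-8.2  2.8 19.1] open 0.0
tool axes in frame [[1.0, -0.001, -0.001], [-0.001, -1.0, 0.0], [-0.001, -0.0, -1.0]]
to approach (526,-98,250): [  70.4   -2.  -141.3]
rot [-0.     0.001 -0.001]
```

Call:
play_rows(
  xyz=[
    [0, 0, 1],
    [0, 0, 2],
    [0, 0, 2],
    [0, 0, 1],
    [0, 0, -2],
    [0, 0, -15],
    [-10, 0, -45],
    [-15, 0, -85],
    [-15, 0, -120],
    [-15, 0, -140],
  ],
  rot=[
    [0, 0, 0],
    [0, 0, 0],
    [0, 0, 0],
    [0, 0, 0],
    [0, 0, 0],
    [0, 0, 0],
    [0, 0, 0],
    [0, 0, 0],
    [0, 0, 0],
    [0, 0, 0],
  ],
  grip=[0, 0, 0, 0, 0, 0, 0, 0, 0, 0],
)

```text
time_s: 6.5
eef_pos: [0.4472, 0.0695, 0.2499]
eef_rot: [0.0, 0.982, 0.187, 0.002]
wrist_force: [0.3, -0.1, -0.8]
opening: 0.004
grasp_force: 0.0
```

```bash
python3 - <<'E'
from bench import vision
from st import st
import numpy as np,cv2
p,M=st();c=vision.camera("wrist");K=c["camera_matrix"];T=c["hand_eye"];d=c["depth"]
v,u=np.mgrid[:480,:640];X=np.stack([(u-K[0,2])/K[0,0]*d,(v-K[1,2])/K[1,1]*d,d],-1)
X=(X@T[:3,:3].T+T[:3,3])*1000@M.T+p;X[d<=0]=-999
for x in range(430,525,8):
    s=X[(abs(X[...,0]-x)<3)&(abs(X[...,1]+98)<45)];s=s[s[:,2]<140]
    print(x,len(s),np.percentile(s[:,2],[5,50,95]).round(1) if len(s) else '')
cv2.imwrite("pics/w2.png",c["color"][...,::-1])
E
```

```text
t 6.5 TCP printer-yaw frame [ 441.3 -100.4  249.9] F [ 0.2 -0.2 -0.8] open 0.0
tool axes in frame [[1.0, -0.001, 0.003], [-0.001, -1.0, -0.002], [0.003, 0.002, -1.0]]
430 274 [63.2 64.3 65.5]
438 424 [88.9 90.2 91.3]
446 754 [89.3 90.4 91.6]
454 772 [89.3 90.4 91.5]
462 783 [89.2 90.3 91.5]
470 552 [ 89.5  91.  103.7]
478 881 [101.6 105.6 111.4]
486 874 [ 90.5 110.1 112.4]
494 948 [107.3 115.7 117.5]
502 1051 [109.2 116.8 118.2]
510 1124 [ 90.1 111.7 115.3]
518 939 [89.5 91.  92.9]
```

View pics/w2.png

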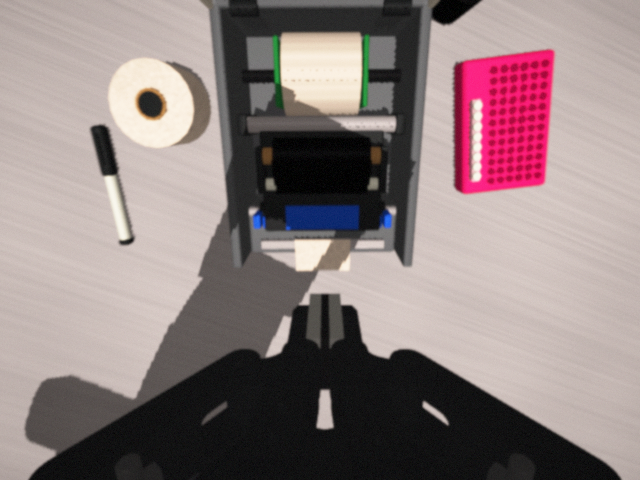

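The wrist view shows the bridge level (blue pad at (320,217)), face at 90 mm: home. Now over the cover and behind it.

Call:
play_rows(
  xyz=[
    [0, 0, -25],
    [0, 0, -60],
    [10, 0, -90],
    [40, 0, -105],
    [80, 0, -107],
    [120, 0, -107],
    [160, 0, -107],
    [195, 0, -107],
    [222, 0, -107],
    [230, 0, -107],
  ],
  rot=[
    [0, 0, 0],
    [0, 0, 0],
    [0, 0, 0],
    [0, 0, 0],
    [0, 0, 0],
    [0, 0, 0],
    [0, 0, 0],
    [0, 0, 0],
    [0, 0, 0],
    [0, 0, 0],
  ],
  grip=[0, 0, 0, 0, 0, 0, 0, 0, 0, 0],
)

```text
time_s: 7.8
eef_pos: [0.6609, 0.1546, 0.3527]
eef_rot: [-0.0, 0.982, 0.187, -0.001]
wrist_force: [0.7, -0.6, 0.4]
opening: -0.004
grasp_force: 0.0
```

```bash
python3 st.py
```

```text
t 7.8 TCP printer-yaw frame [ 671.3 -100.1  352.7] F [ 0.5 -0.9  0.4] open -0.0
tool axes in frame [[1.0, -0.001, -0.002], [-0.001, -1.0, 0.001], [-0.002, -0.001, -1.0]]
to approach (526,-98,250): [-145.1   -2.   103. ]
rot [-0.001  0.002 -0.001]
```

Call:
play_rows(
  xyz=[
    [0, 0, 12],
    [0, 0, 32],
    [0, 0, 52],
    [0, 0, 66],
    [0, 0, 74],
    [-2, 0, 76],
    [-6, 0, 76],
    [-10, 0, 76],
    [-14, 0, 76],
    [-15, 0, 76],
  ],
  rot=[
    [0, 0, 0],
    [0, 0, 0],
    [0, 0, 0],
    [0, 0, 0],
    [0, 0, 0],
    [0, 0, 0],
    [0, 0, 0],
    [0, 0, 0],
    [0, 0, 0],
    [0, 0, 0],
  ],
  grip=[0, 0, 0, 0, 0, 0, 0, 0, 0, 0],
)

```text
time_s: 9.05
eef_pos: [0.6461, 0.1486, 0.2787]
eef_rot: [0.0, 0.982, 0.187, 0.0]
wrist_force: [-1.0, -0.2, 1.0]
opening: 0.0
grasp_force: 0.0
```

```bash
python3 st.py; python3 - <<'E'
import numpy as np
for th in np.arange(1.6,-.01,-.1):
    c,s=np.cos(th),np.sin(th);print(round(th,2),'TCP X',round(595-160*c+45*s+11,1),'Z',round(100+160*s+45*c+19,1))
E
```

```text
t 9.05 TCP printer-yaw frame [ 655.4 -100.3  278.7] F [-1.1  0.2  1. ] open 0.0
tool axes in frame [[1.0, -0.001, 0.0], [-0.001, -1.0, -0.0], [0.0, 0.0, -1.0]]
to approach (526,-98,250): [-129.4   -2.1   28.6]
rot [ 0.    -0.    -0.001]
1.6 TCP X 655.7 Z 277.6
1.5 TCP X 639.6 Z 281.8
1.4 TCP X 623.2 Z 284.3
1.3 TCP X 606.6 Z 285.2
1.2 TCP X 590.0 Z 284.4
1.1 TCP X 573.5 Z 282.0
1.0 TCP X 557.4 Z 277.9
0.9 TCP X 541.8 Z 272.3
0.8 TCP X 526.8 Z 265.1
0.7 TCP X 512.6 Z 256.5
0.6 TCP X 499.4 Z 246.5
0.5 TCP X 487.2 Z 235.2
0.4 TCP X 476.2 Z 222.8
0.3 TCP X 466.4 Z 209.3
0.2 TCP X 458.1 Z 194.9
0.1 TCP X 451.3 Z 179.7
-0.0 TCP X 446.0 Z 164.0
```

Call:
play_rows(
  xyz=[
    [-8, 0, -1],
    [-16, 0, -2],
    [-25, 0, -4],
    [-33, 0, -5],
    [-41, 0, -6],
    [-49, 0, -6],
    [-57, 0, -6],
    [-66, 0, -5],
    [-74, 0, -4],
    [-82, 0, -2],
  ],
  rot=[
    [0, 0, 0],
    [0, 0, 0],
    [0, 0, 0],
    [0, 0, 0],
    [0, 0, 0],
    [0, 0, 0],
    [0, 0, 0],
    [0, 0, 0],
    [0, 0, 0],
    [0, 0, 0],
  ],
  grip=[0, 0, 0, 0, 0, 0, 0, 0, 0, 0],
)

```text
time_s: 10.3
eef_pos: [0.5695, 0.1184, 0.2803]
eef_rot: [-0.0, 0.982, 0.187, 0.0]
wrist_force: [1.8, 0.9, 2.9]
opening: 0.006
grasp_force: 1.2
```

```bash
python3 st.py
```

```text
t 10.3 TCP printer-yaw frame [ 573.  -100.1  280.3] F [2.  0.1 2.9] open 0.01
tool axes in frame [[1.0, -0.001, 0.0], [-0.001, -1.0, 0.0], [0.0, -0.0, -1.0]]
to approach (526,-98,250): [-47.   -2.   30.3]
rot [-0.    -0.    -0.001]
```

Call:
play_rows(
  xyz=[
    [-8, 0, 2],
    [-16, 0, 4],
    [-24, 0, 6],
    [-32, 0, 9],
    [-39, 0, 13],
    [-46, 0, 17],
    [-54, 0, 21],
    [-61, 0, 25],
    [-67, 0, 30],
    [-74, 0, 35],
  ],
  rot=[
    [0, 0, 0],
    [0, 0, 0],
    [0, 0, 0],
    [0, 0, 0],
    [0, 0, 0],
    [0, 0, 0],
    [0, 0, 0],
    [0, 0, 0],
    [0, 0, 0],
    [0, 0, 0],
  ],
  grip=[0, 0, 0, 0, 0, 0, 0, 0, 0, 0],
)

```text
time_s: 11.55
eef_pos: [0.5009, 0.0912, 0.2449]
eef_rot: [-0.0, 0.982, 0.187, 0.0]
wrist_force: [1.4, 0.9, -0.1]
opening: 0.0
grasp_force: 0.6
```

```bash
python3 st.py
```

```text
t 11.55 TCP printer-yaw frame [ 499.2 -100.1  244.9] F [ 1.6  0.3 -0.1] open 0.0
tool axes in frame [[1.0, -0.001, 0.0], [-0.001, -1.0, -0.0], [0.0, 0.0, -1.0]]
to approach (526,-98,250): [26.8 -2.1 -5.1]
rot [ 0.    -0.    -0.001]
```

Call:
play_rows(
  xyz=[
    [-6, 0, 6],
    [-12, 0, 12],
    [-18, 0, 18],
    [-23, 0, 24],
    [-28, 0, 31],
    [-33, 0, 38],
    [-37, 0, 45],
    [-41, 0, 52],
    [-43, 0, 56],
    [-45, 0, 60],
  ],
  rot=[
    [0, 0, 0],
    [0, 0, 0],
    [0, 0, 0],
    [0, 0, 0],
    [0, 0, 0],
    [0, 0, 0],
    [0, 0, 0],
    [0, 0, 0],
    [0, 0, 0],
    [0, 0, 0],
  ],
  grip=[0, 0, 0, 0, 0, 0, 0, 0, 0, 0],
)

```text
time_s: 12.8
eef_pos: [0.4593, 0.0748, 0.1851]
eef_rot: [-0.0, 0.982, 0.187, 0.0]
wrist_force: [-0.4, -0.3, 1.8]
opening: 0.001
grasp_force: 0.6
```

```bash
python3 st.py
```

```text
t 12.8 TCP printer-yaw frame [454.5 -99.9 185.1] F [-0.5 -0.1  1.8] open 0.0
tool axes in frame [[1.0, -0.001, 0.0], [-0.001, -1.0, 0.0], [0.0, -0.0, -1.0]]
to approach (526,-98,250): [ 71.5  -2.  -64.9]
rot [-0.    -0.    -0.001]
```

Final part, slowly to Z 164 and a light press.

Call:
play_rows(
  xyz=[
    [-1, 0, 3],
    [-3, 0, 6],
    [-4, 0, 9],
    [-5, 0, 12],
    [-6, 0, 15],
    [-7, 0, 17],
    [-8, 0, 19],
    [-8, 0, 21],
    [-8, 0, 22],
    [-8, 0, 23],
  ],
  rot=[
    [0, 0, 0],
    [0, 0, 0],
    [0, 0, 0],
    [0, 0, 0],
    [0, 0, 0],
    [0, 0, 0],
    [0, 0, 0],
    [0, 0, 0],
    [0, 0, 0],
    [0, 0, 0],
  ],
  grip=[0, 0, 0, 0, 0, 0, 0, 0, 0, 0],
)

```text
time_s: 14.05
eef_pos: [0.4518, 0.0717, 0.1638]
eef_rot: [0.0, 0.982, 0.187, -0.001]
wrist_force: [-10.3, -0.4, 22.4]
opening: -0.002
grasp_force: 11.4
```

```bash
python3 st.py
```

```text
t 14.05 TCP printer-yaw frame [ 446.4 -100.1  163.8] F [-9.8  3.4 22.4] open -0.0
tool axes in frame [[1.0, -0.001, -0.001], [-0.001, -1.0, -0.0], [-0.001, 0.0, -1.0]]
to approach (526,-98,250): [ 79.5  -2.1 -86.3]
rot [ 0.     0.001 -0.001]
```

Z 163.8 with 22 N: shut. A touch more, then lift clear and check.

Call:
play_rows(
  xyz=[
    [0, 0, 1],
    [0, 0, 1],
    [0, 0, 1],
    [0, 0, 0],
    [0, 0, -4],
    [0, 0, -18],
    [-10, 0, -45],
    [-20, 0, -75],
    [-30, 0, -95],
    [-30, 0, -100],
  ],
  rot=[
    [0, 0, 0],
    [0, 0, 0],
    [0, 0, 0],
    [0, 0, 0],
    [0, 0, 0],
    [0, 0, 0],
    [0, 0, 0],
    [0, 0, 0],
    [0, 0, 0],
    [0, 0, 0],
  ],
  grip=[0, 0, 0, 0, 0, 0, 0, 0, 0, 0],
)

```text
time_s: 15.3
eef_pos: [0.4247, 0.0606, 0.2641]
eef_rot: [0.0, 0.982, 0.187, 0.002]
wrist_force: [1.0, -0.0, -0.0]
opening: 0.002
grasp_force: 0.0
```

```bash
python3 - <<'E'
from bench import vision
from st import st
import numpy as np,cv2
p,M=st();c=vision.camera("wrist");K=c["camera_matrix"];T=c["hand_eye"];d=c["depth"]
v,u=np.mgrid[:480,:640];X=np.stack([(u-K[0,2])/K[0,0]*d,(v-K[1,2])/K[1,1]*d,d],-1)
X=(X@T[:3,:3].T+T[:3,3])*1000@M.T+p;X[d<=0]=-999
for x in range(404,600,16):
    s=X[(abs(X[...,0]-x)<4)&(abs(X[...,1]+98)<60)];s=s[s[:,2]<200]
    print(x,len(s),np.percentile(s[:,2],[5,50,95]).round(1) if len(s) else '')
a=vision.camera("scene")["color"][150:320,240:440,::-1]
cv2.imwrite("pics/e.png",np.hstack([cv2.resize(a,(400,400)),cv2.resize(c["color"][...,::-1],(400,400))]))
E
```

```text
t 15.3 TCP printer-yaw frame [ 417.1 -100.3  264.1] F [ 0.9 -0.4 -0. ] open 0.0
tool axes in frame [[1.0, -0.001, 0.003], [-0.001, -1.0, -0.002], [0.003, 0.002, -1.0]]
404 0 
420 1757 [144.2 145.3 146.3]
436 1843 [144.2 145.3 146.4]
452 1992 [144.2 145.3 146.4]
468 2065 [144.2 145.3 146.5]
484 2237 [144.4 145.7 147.1]
500 2381 [144.6 146.  147.3]
516 2520 [144.7 146.1 147.4]
532 2760 [144.7 146.1 147.3]
548 2941 [144.7 146.1 147.4]
564 3013 [144.1 145.4 146.6]
580 0 
596 0
```

View pics/e.png

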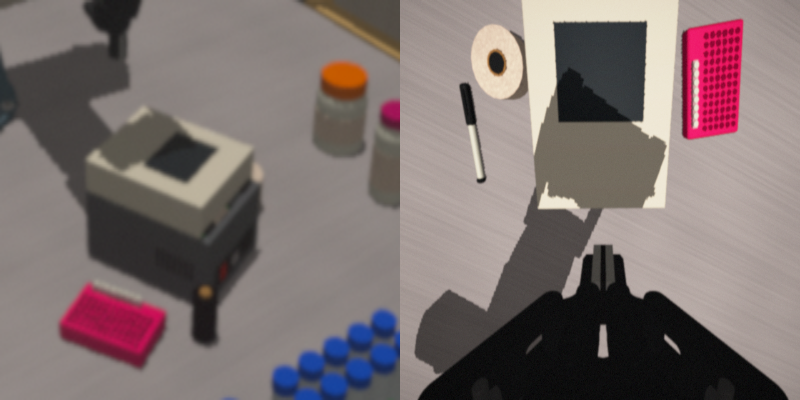

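Both views show the cover shut and level at 145 mm, the neighbours untouched and the tool clear.

```bash
python3 -c "
from bench import ctrl;print(ctrl.hand_in())"
```

```text
the job is handed in; nothing more can be done
None
```

The print-head bridge is fully down (upper face level at 90 mm), the cover was then eased fully shut (top level at 145 mm), no surrounding item was seen to move, and the job was handed in at about 15 s.

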